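Tighten a chassis cover crosswise in two passes

TASK

Tighten the four red knobs that hold the cover on the electronics chassis, clockwise, evenly and crosswise in two passes: first bring every knob from loose to about its half-way (yellow) tick, then go round again and turn every knob fully home to its stop (green tick). In each pass do two diagonally opposite knobs first, then the other two; start at whichever you like, and leave the other things on the bench where they are.

Things in the scene. Friction and masses are not known exactly. Their poses are not given: they have to be found in the camera images.
- chassis: aluminium electronics chassis, bolted down, 210 x 220 mm, with a flat cover 214 x 224 mm whose top is 60 mm above the table; origin centre of its underside, z up. Four red bar knobs stand on the cover; in the chassis frame their axes are vertical at (-65,+70) A, (+65,+70) B, (+65,-70) C, (-65,-70) D mm, so A-C and B-D are the diagonal pairs
- knob_a_grip (a point): grip point of red bar knob A (the chassis's -x, +y corner; diagonally opposite C): on its turning axis, 96 mm above the table. The grip is a straight upright bar 64 mm long, 16 mm thick, 34 mm high, from 76 to 110 mm above the table, on a small round hub above a steel washer. The point turns with the knob: its x axis lies along the bar, z is up; a white stripe on the bar's top marks its pointer end, the -x end
- knob_b_grip (a point): grip point of red bar knob B (the chassis's +x, +y corner; diagonally opposite D): on its turning axis, 96 mm above the table. The grip is a straight upright bar 64 mm long, 16 mm thick, 34 mm high, from 76 to 110 mm above the table, on a small round hub above a steel washer. The point turns with the knob: its x axis lies along the bar, z is up; a white stripe on the bar's top marks its pointer end, the -x end
- knob_c_grip (a point): grip point of red bar knob C (the chassis's +x, -y corner; diagonally opposite A): on its turning axis, 96 mm above the table. The grip is a straight upright bar 64 mm long, 16 mm thick, 34 mm high, from 76 to 110 mm above the table, on a small round hub above a steel washer. The point turns with the knob: its x axis lies along the bar, z is up; a white stripe on the bar's top marks its pointer end, the -x end
- knob_d_grip (a point): grip point of red bar knob D (the chassis's -x, -y corner; diagonally opposite B): on its turning axis, 96 mm above the table. The grip is a straight upright bar 64 mm long, 16 mm thick, 34 mm high, from 76 to 110 mm above the table, on a small round hub above a steel washer. The point turns with the knob: its x axis lies along the bar, z is up; a white stripe on the bar's top marks its pointer end, the -x end
- knob_a (a joint): turn of knob A in rad, clockwise from above positive: 0 = loose (bar along the chassis's x, pointer at the black tick on the cover, towards chassis -x), 0.785 = half-way (pointer at the yellow tick, 45 degrees on), 1.571 = fully home at a hard stop (pointer at the green tick, towards chassis +y, bar along chassis y). Turns with a steady friction of about 0.12 N m and stays where it is left; does not rise or sink
- knob_b (a joint): turn of knob B in rad, clockwise from above positive: 0 = loose (bar along the chassis's x, pointer at the black tick on the cover, towards chassis -x), 0.785 = half-way (pointer at the yellow tick, 45 degrees on), 1.571 = fully home at a hard stop (pointer at the green tick, towards chassis +y, bar along chassis y). Turns with a steady friction of about 0.12 N m and stays where it is left; does not rise or sink
- knob_c (a joint): turn of knob C in rad, clockwise from above positive: 0 = loose (bar along the chassis's x, pointer at the black tick on the cover, towards chassis -x), 0.785 = half-way (pointer at the yellow tick, 45 degrees on), 1.571 = fully home at a hard stop (pointer at the green tick, towards chassis +y, bar along chassis y). Turns with a steady friction of about 0.12 N m and stays where it is left; does not rise or sink
- knob_d (a joint): turn of knob D in rad, clockwise from above positive: 0 = loose (bar along the chassis's x, pointer at the black tick on the cover, towards chassis -x), 0.785 = half-way (pointer at the yellow tick, 45 degrees on), 1.571 = fully home at a hard stop (pointer at the green tick, towards chassis +y, bar along chassis y). Turns with a steady friction of about 0.12 N m and stays where it is left; does not rise or sink
- screwdriver_grip (a point): wooden-handled screwdriver, 190 mm long, lying beside the chassis; the point is at its handle
- phone: black phone lying flat, 150 x 72 x 9 mm, beside the chassis; origin centre of its underside
- solder_tin: flat round steel tin, diameter 64 mm, 22 mm high, on the chassis's far side; origin centre of its underside
- spool: copper wire spool with blue flanges, diameter 60 mm, 40 mm high, on the chassis's far side; origin centre of its underside
- meter: yellow hand multimeter lying flat, 150 x 75 x 41 mm; origin centre of its underside
- carton: closed cardboard box, 100 x 130 x 75 mm; origin centre of its underside

How it is judged:
By the outcome, as a careful person would: the job done as asked, in the order asked, and still so for the second after the job is handed in, with the robot touching nothing.
It also fails if it takes over 72 s, if anything falls off the work surface, if the arm or the gripper's body presses on something with over 40 N, if the wrist force passes 120 N, or if a joint passes its speed limit or range.

ROBOT

A 6-joint arm with a two-finger parallel gripper is mounted at the origin on the work surface. World frame = base frame: x ahead of the robot, y to its left, z up, the work surface at z = 0. Lengths are in mm, angles in degrees, forces in N, time in s.
With the tool pointing down it reaches from about 375 to 975 mm from the base axis. Payload 3.8 kg.
Tool frame: the origin (TCP) lies at the very end of the fingers, on their centre line; the grasp point (between the pads) lies 19 mm behind it; z points along the fingers, x is the direction in which the jaws open and shut, and the axes are right-handed (so a half turn about z gives the same grasp; the last joint's range is limited). The gripper opens to 85 mm and grips with 20 to 120 N. Pads are 22 mm wide; open, the fingers measure 114 mm over their backs; the gripper's body (76 mm by 85 mm) begins 54 mm behind the grasp point. The pads swing forward as they close: fully open they stand 13 mm farther back than shut.
Start: joints at [71.454, 15.12, 91.902, -0, 72.978, -2.114], TCP at [190.945, 647.424, 231.28] pointing down, gripper open.
Joint ranges: [-150.88, 150.88], [-54.13, 125.18], [17.81, 147.31], [-75.09, 255.09], [0, 152.58], [-146.25, 146.25]. Speed limits (degrees/s): [147.25, 147.25, 180, 180, 180, 180].

INTERFACE

Orientations are given as a 3x3 rotation matrix whose columns are the frame's x, y, z axes.
In Python, from bench import state, optics, job gives the robot as it stands.
- The arm moves only by the tool apply_moves, never from a script. Its argument "commands" is a list of rows, each an object with "offset": the shift along the tool's x, y, z in mm, a list of three; "twist": the turn about the tool's z in degrees. In form: [{"offset": [dx, dy, dz], "twist": twist}, ...]. A call has exactly 8 rows; each row is the pose to reach, as a shift and turn from the pose commanded when the call began, along the tool's axes at that moment; what a row does not reach only later rows make up. A row lasts 1/8 s, in which the tool goes at most 62.5 mm and 10.7 degrees, less where a joint would pass 70% of its speed; a pose out of reach is approached as far as the arm can. A call with a gripper value outside its range is refused whole. "jaw" is the gripper command: -1 is fully open, 1 is shut, values between are in proportion, set as the call begins (left out, the last holds). The fingers move at their own pace and stop on an object; "squeeze" is the grip in N (left out, the last holds). Time passes only in rows, so rows that repeat a pose let the fingers close, or fill a call up. It gives the time, the measured TCP pose, the force and the opening at its end, in the units of the state.
- state(): the state, without advancing time (a new reading comes with each control period).
- optics.read_camera(name): name is "scene" or "top" or "wrist"; returns the picture (420x560x3 uint8, red, green, blue); there is no depth.
- optics.camera_model(name): a dict with "K" (3x3 intrinsics, pixels), "dist" ([k1, k2, p1, p2, k3] as OpenCV has them; the pictures are not rectified), "T" (4x4, takes a point from camera to world coordinates). Camera axes: x right, y up, looking along -z (the intrinsics and any distortion apply to the point x, -y, -z); pixel columns grow to the right and rows downward; lengths in mm; the calibration is good to about 2 mm. A picture is of the moment at which its call begins: read the wrist's pose just before it. camera_model takes no time and is no camera call; for the wrist camera it gives the pose at the moment of the call.
- job.finish_job(): hands the job in, once; it reports no verdict.
The state is a dict: "time": time; "joint_positions": joint angles; "dq": joint speeds; "joint_torque": joint torques, N m; "tool_pos": TCP position; "tool_rot": TCP orientation; "wrist_force": force on the tool from outside, world axes, zero at the start; "ft_torque": the same for the moment, N m; "opening": opening from 0.0 (shut) to 1.0 (fully open).
Only numpy, scipy, OpenCV 4.12 (cv2) and the standard library are available. Lean on these libraries where they do the work, as an engineer would, in place of code of your own. Each camera call takes 0.05 s, during which the arm holds its last target.

## Working session

There is one attempt and no reset: what is moved stays moved. The work goes in short steps, Python scripts to look and compute and a tool call to move; the robot and the scene stay as the last step left them, time stands still between calls to the robot, and variables do not carry over. Pictures are saved under pics/ and viewed, and the job is handed in when it is done.

Besides the shell and the picture viewer there is one more tool, called as a command line: name --argument value ..., lists and objects as JSON in quotes. apply_moves: Moves the arm, as the interface text tells. Its arguments: {"type":"object","properties":{"commands":{"type":"array","items":{"type":"object","properties":{"offset":{"type":"array","items":{"type":"number"}},"twist":{"type":"number"}}}},"jaw":{"type":"number"},"squeeze":{"type":"number"}},"required":["commands"]}

```bash
mkdir -p pics
python3 - <<'E'
from bench import state, optics, job
import cv2
s=state(); print(s)
for n in ("top","scene"):
    im=optics.read_camera(n); cv2.imwrite(f"pics/{n}0.png",im[:,:,::-1]); m=optics.camera_model(n); print(n,m)
E
```

```text
{'time': 0.0, 'joint_positions': array([ 7.14540953e+01,  1.51686332e+01,  9.19832911e+01,  9.72432462e-05,
        7.29765550e+01, -2.11564005e+00]), 'dq': array([ 0.08663154,  0.05101007,  0.09498695, -0.06418189, -0.04762034,
        0.04924069]), 'joint_torque': array([ 3.01695582e-03, -5.15106797e+01, -3.67324162e+01,  2.25797285e-04,
        1.26682103e-02,  3.12278758e-06]), 'tool_pos': array([190.70324834, 646.7258399 , 229.9490001 ]), 'tool_rot': array([[ 2.82847821e-01,  9.59164532e-01, -7.14761555e-04],
       [ 9.59162181e-01, -2.82848711e-01, -2.12542065e-03],
       [-2.24079749e-03, -8.44016529e-05, -9.99997486e-01]]), 'wrist_force': array([0.07083148, 0.13179683, 0.8213684 ]), 'ft_torque': array([ 0.03619378,  0.00656338, -0.0280393 ]), 'opening': 0.9990189940817683}
top {'K': array([[424.87048838,   0.        , 273.17057552],
       [  0.        , 424.87048838, 208.57826493],
       [  0.        ,   0.        ,   1.        ]]), 'dist': array([0.03911656, 0.        , 0.        , 0.        , 0.        ]), 'T': array([[ 1.16523326e-02,  9.89942927e-01, -1.40986608e-01,

[... 178 characters left out ...]
 1.22885831e+03],
       [ 0.00000000e+00,  0.00000000e+00,  0.00000000e+00,
         1.00000000e+00]])}
scene {'K': array([[500.60670753,   0.        , 283.59269168],
       [  0.        , 500.60670753, 220.97773054],
       [  0.        ,   0.        ,   1.        ]]), 'dist': array([-0.17115903,  0.        ,  0.        ,  0.        ,  0.        ]), 'T': array([[-5.58381495e-01, -5.86010286e-01,  5.87198476e-01,
         1.42412522e+03],
       [ 8.29571910e-01, -3.90561436e-01,  3.99089225e-01,
         5.95480661e+02],
       [-4.53331095e-03,  7.09967400e-01,  7.04219951e-01,
         1.13141889e+03],
       [ 0.00000000e+00,  0.00000000e+00,  0.00000000e+00,
         1.00000000e+00]])}
```

View pics/top0.png

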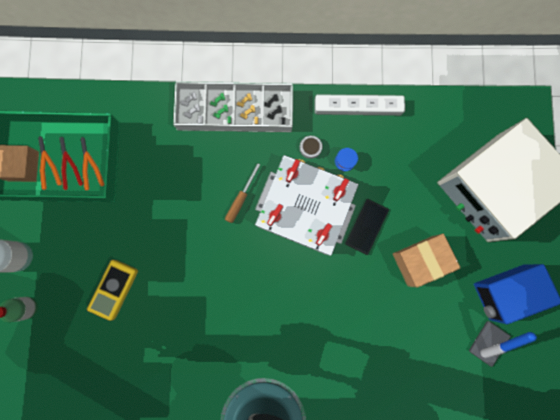

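View pics/scene0.png

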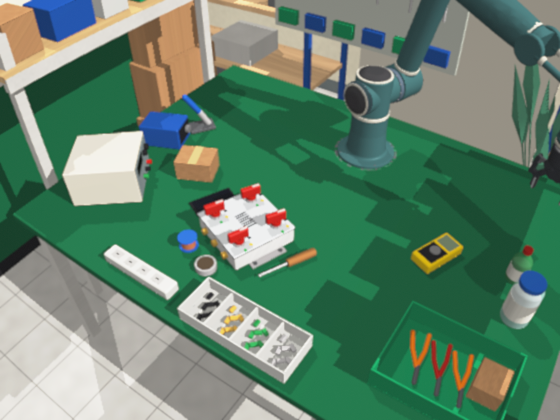

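Run:
```python
import cv2
a=cv2.imread("pics/top0.png")[140:265,225:395]; cv2.imwrite("pics/t0c.png",cv2.resize(a,None,fx=4.6,fy=4.6,interpolation=cv2.INTER_CUBIC))
a=cv2.imread("pics/scene0.png")[175:285,170:330]; cv2.imwrite("pics/s0c.png",cv2.resize(a,None,fx=5,fy=5,interpolation=cv2.INTER_CUBIC))
```

```text
(no output)
```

View pics/t0c.png

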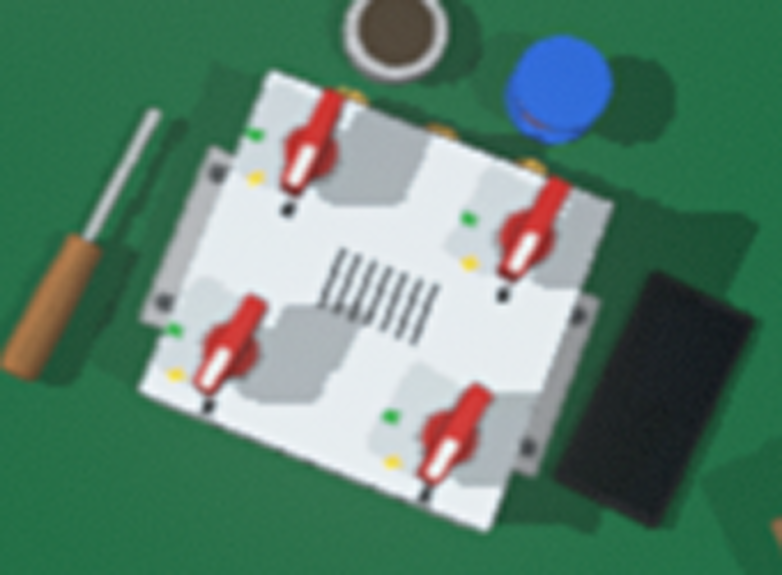

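View pics/s0c.png

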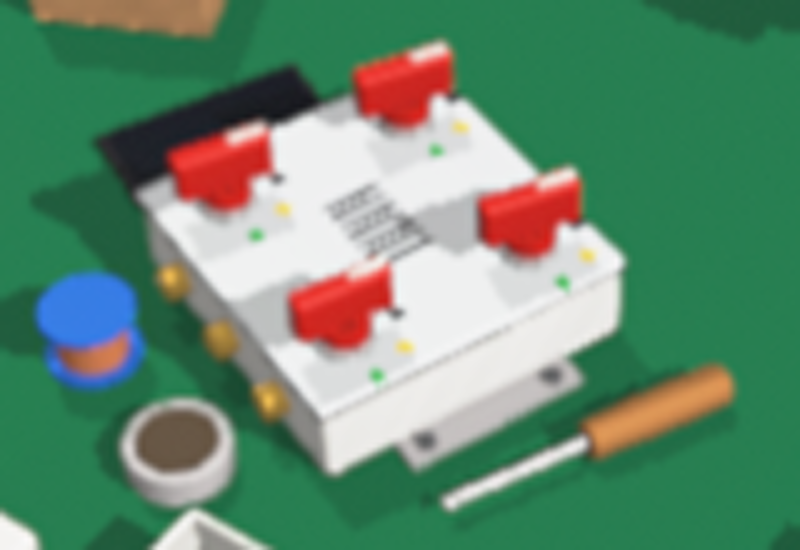

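```bash
cat > h.py <<'E'
import numpy as np, cv2
from bench import state, optics, job
def proj(m,P):
    P=np.atleast_2d(P); T=np.linalg.inv(m["T"]); c=P@T[:3,:3].T+T[:3,3]; c=c*[1,-1,-1]
    return cv2.projectPoints(c,np.zeros(3),np.zeros(3),m["K"],m["dist"])[0][:,0]
def ray(m,uv,z):
    n=cv2.undistortPoints(np.array([[uv]],float),m["K"],m["dist"])[0,0]
    d=m["T"][:3,:3]@np.array([n[0],-n[1],-1]); o=m["T"][:3,3]
    return o+d*(z-o[2])/d[2]
KN=dict(A=(-65,70),B=(65,70),C=(65,-70),D=(-65,-70))
def c2w(p,xy): 
    c,s=np.cos(p[2]),np.sin(p[2]); return np.array([p[0]+c*xy[0]-s*xy[1],p[1]+s*xy[0]+c*xy[1]])
E
python3 - <<'E'
from h import *
from scipy.optimize import least_squares
mt,ms=optics.camera_model("top"),optics.camera_model("scene")
f=lambda l,s,o:[( (u+.5)/s-.5+o[0],(v+.5)/s-.5+o[1]) for u,v in l]
top=f([(270,70),(613,203),(490,530),(140,390)],4.6,(225,140))
sc=f([(325,415),(138,195),(625,262)],5,(170,175))
ct=[(107,112),(107,-112),(-107,-112),(-107,112)]; cs=[(107,112),(107,-112),(-107,112)]
def res(p,which):
    r=[]
    if 't' in which: r.append(proj(mt,[[*c2w(p,c),60] for c in ct])-top)
    if 's' in which: r.append(proj(ms,[[*c2w(p,c),60] for c in cs])-sc)
    return np.vstack(r).ravel()
for w in ('t','s','ts'):
    o=least_squares(res,[650,-60,-.35],args=(w,)); print(w,o.x,np.degrees(o.x[2]),np.round(o.fun,1))
    for k in KN: print(k,c2w(o.x,KN[k]).round(1))
for u,v in f([(312,140),(534,230),(229,347),(454,435)],4.6,(225,140)): print(ray(mt,(u,v),110)[:2])
E
```

```text
t [ 5.94128824e+02 -1.13861035e+02 -3.67495385e-01] -21.05593456579401 [ 0.2 -0.1 -0.  -0.2 -0.2  0.   0.   0.2]
A [558.6 -25.2]
B [679.9 -71.9]
C [ 629.6 -202.5]
D [ 508.3 -155.8]
s [ 5.92054534e+02 -1.11722559e+02 -3.62460534e-01] -20.767458851249145 [-0.3  0.3 -0.3 -0.2  0.6 -0.3]
A [556.1 -23.2]
B [677.7 -69.3]
C [ 628.  -200.2]
D [ 506.5 -154.1]
ts [ 5.93288107e+02 -1.12964766e+02 -3.64268261e-01] -20.871033958934614 [-0.3  0.2 -0.4 -0.  -0.3  0.3 -0.2  0.7 -1.   0.4 -0.8 -0.2 -0.  -0.1]
A [557.5 -24.4]
B [679.  -70.7]
C [ 629.1 -201.5]
D [ 507.6 -155.2]
[678.36349029 -70.81309811]
[ 626.41315972 -200.29983228]
[555.5404453  -23.57096513]
[ 506.31309855 -153.15933501]
```

apply_moves --commands '[{"offset": [-40, 40, 0], "twist": 0}, {"offset": [-80, 80, 0], "twist": 0}, {"offset": [-120, 120, 0], "twist": 0}, {"offset": [-160, 160, 0], "twist": 1}, {"offset": [-200, 200, 0], "twist": 2}, {"offset": [-240, 240, 0], "twist": 3}, {"offset": [-280, 280, 0], "twist": 4}, {"offset": [-320, 320, 0], "twist": 4.5}]'

```text
time: 1.1
tool_pos: [407.7, 248.2, 231.0]
tool_rot: [[0.357, 0.934, -0.0], [0.934, -0.357, -0.0], [-0.0, -0.0, -1.0]]
wrist_force: [0.4, -0.1, -0.5]
opening: 0.999
```

```bash
cat >> h.py <<'E'
def pose():
    s=state(); R=s["tool_rot"]; print("t",s["time"],"pos",s["tool_pos"].round(1),"yaw",np.degrees(np.arctan2(R[1,0],R[0,0])).round(2),"zdir",R[:,2].round(3),"F",s["wrist_force"].round(1),"op",round(s["opening"],3),"q",s["joint_positions"].round(1)); return s
P0=[593.0,-112.7,np.radians(-20.9)]
def to(s,xy,z=None):
    R=s["tool_rot"]; d=np.array([*xy,s["tool_pos"][2] if z is None else z])-s["tool_pos"]; return (R.T@d).round(1)
E
python3 - <<'E'
from h import *
s=pose()
for k in KN: print(k,to(s,c2w(P0,KN[k])))
E
```

```text
t 1.1 pos [407.7 248.2 231. ] yaw 69.06 zdir [-0. -0. -1.] F [ 0.4 -0.1 -0.5] op 0.999 q [ 28.3  -6.7 115.3  -0.   71.4 -40.7]
A [-200.9  237.     0. ]
B [-200.8  367.     0. ]
C [-340.8  367.1    0. ]
D [-340.9  237.1    0. ]
```

apply_moves --commands '[{"offset": [-35, 41, 0], "twist": 0}, {"offset": [-70, 82, 0], "twist": 0}, {"offset": [-105, 123, 0], "twist": 0}, {"offset": [-140, 164, 0], "twist": 0}, {"offset": [-175, 205, 0], "twist": 0}, {"offset": [-201, 237, 0], "twist": 0}, {"offset": [-201, 237, 0], "twist": 0}, {"offset": [-201, 237, 0], "twist": 0}]' --jaw -0.4

```text
time: 2.1
tool_pos: [556.3, -22.2, 230.6]
tool_rot: [[0.358, 0.934, -0.002], [0.934, -0.358, 0.001], [-0.0, -0.002, -1.0]]
wrist_force: [-0.8, 0.2, 0.0]
opening: 0.698
```

Run:
```python
from h import *
s=pose(); m=optics.camera_model("wrist"); im=optics.read_camera("wrist")[:,:,::-1].copy(); print(m["T"].round(3))
cv2.imwrite("pics/w0raw.png",im)
for k in KN:
    x=c2w(P0,KN[k]); print(k,proj(m,[*x,110])[0].round(1))
    for q,z in (((-32,0),110),((32,0),110),((0,0),110)):
        p=proj(m,[*c2w(P0,(KN[k][0]+q[0],KN[k][1]+q[1])),z])[0]
        if abs(p).max()<2000: cv2.circle(im,tuple(int(v) for v in p),3,(255,0,255),1)
cv2.imwrite("pics/w0.png",im)
```

```text
t 2.1 pos [556.3 -22.2 230.6] yaw 69.03 zdir [-0.002  0.001 -1.   ] F [-0.8  0.2  0. ] op 0.698 q [ -4.9   2.4 106.5   0.   71.2 -73.9]
[[ 3.57000e-01 -8.87000e-01 -2.95000e-01  4.80419e+02]
 [ 9.34000e-01  3.38000e-01  1.12000e-01  6.14300e+00]
 [ 0.00000e+00 -3.15000e-01  9.49000e-01  3.72772e+02]
 [ 0.00000e+00  0.00000e+00  0.00000e+00  1.00000e+00]]
A [277.4 204.8]
B [277.5 328.9]
C [139.2 327.4]
D [117.7 204.9]
```

View pics/w0.png

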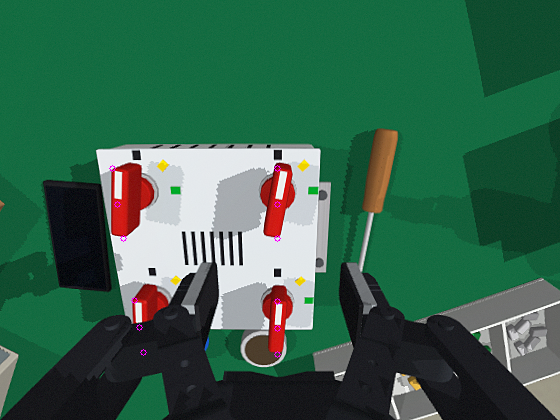

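Run:
```python
import cv2
a=cv2.imread("pics/w0raw.png")[140:360,95:325]; cv2.imwrite("pics/w0c.png",cv2.resize(a,None,fx=2.7,fy=2.7,interpolation=cv2.INTER_CUBIC)[:600])
```

```text
(no output)
```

View pics/w0c.png

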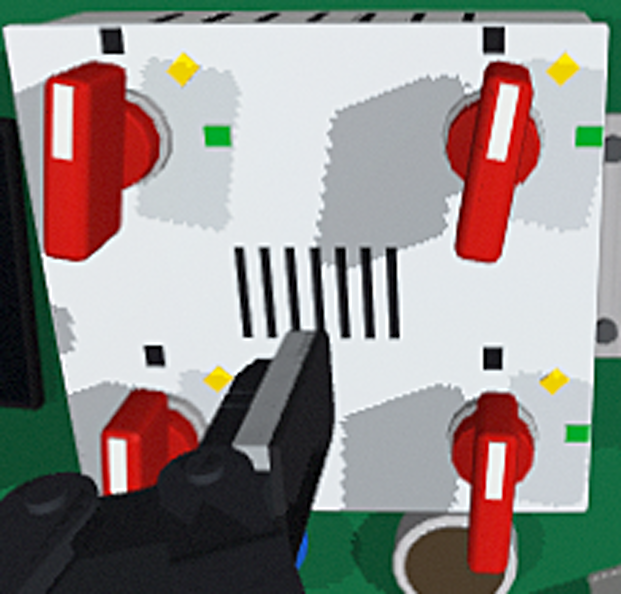

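Run:
```python
from h import *
m=optics.camera_model("wrist")
g=lambda p:((p[0]+.5)/2.7-.5+95,(p[1]+.5)/2.7-.5+140)
for n,p in dict(Dc=(5,25),Ac=(607,23),Bc=(587,510),tA=(493,40),tB=(493,358),tC=(154,355),tD=(112,40),gA=(589,136),gB=(577,433),gD=(217,136)).items():
    w=ray(m,g(p),60)[:2]; c,s=np.cos(P0[2]),np.sin(P0[2]); d=w-P0[:2]; print(n,w.round(1),"chassis",(c*d[0]+s*d[1]).round(1),(-s*d[0]+c*d[1]).round(1))
for n,(a,b) in dict(A=((510,84),(495,162)),B=((495,443),(491,500)),C=((118,438),(118,493)),D=((62,85),(62,160))).items():
    w=ray(m,g(b),110)-ray(m,g(a),110); mid=(ray(m,g(b),110)+ray(m,g(a),110))/2-0
    c,s=np.cos(P0[2]),np.sin(P0[2]); d=mid[:2]-P0[:2]
    print(n,"bar yaw rel chassis",(np.degrees(np.arctan2(w[1],w[0]))+20.9).round(1),"stripe mid chassis",(c*d[0]+s*d[1]).round(1),(-s*d[0]+c*d[1]).round(1), "len",np.linalg.norm(w).round(1))
```

```text
Dc [ 453.6 -176.5] chassis -107.5 -109.3
Ac [532.5  29.5] chassis -107.2 111.2
Bc [730.9 -45.9] chassis 105.0 111.6
tA [523.7 -11.1] chassis -101.0 70.1
tB [645.  -57.5] chassis 28.9 70.1
tC [ 594.5 -188.4] chassis 28.4 -70.2
tD [ 473.3 -141.5] chassis -101.6 -69.6
gA [570.    9.7] chassis -65.1 106.2
gB [691.5 -37. ] chassis 65.0 105.8
gD [ 520.1 -121.2] chassis -65.1 -34.0
A bar yaw rel chassis -10.4 stripe mid chassis -82.3 73.3 len 25.6
B bar yaw rel chassis -3.4 stripe mid chassis 47.6 70.3 len 24.9
C bar yaw rel chassis -8.9 stripe mid chassis 46.6 -67.5 len 24.5
D bar yaw rel chassis -8.8 stripe mid chassis -82.7 -67.0 len 24.8
```

```bash
cat > plan.py <<'E'
# usage: plan.py KNOB deg z  -> offset/twist from commanded pose in cmd.json ; with 'set ox oy oz tw' records it
import sys,json,numpy as np
from h import *
try: c=json.load(open("cmd.json"))
except: c=[556.9,-22.4,231.28,69.07]
def ax(y): y=np.radians(y); return np.array([np.cos(y),np.sin(y)]),np.array([np.sin(y),-np.cos(y)])
a=sys.argv[1:]
if a[0]=="set":
    ox,oy,oz,tw=map(float,a[1:]); X,Y=ax(c[3]); p=np.array(c[:2])+ox*X+oy*Y
    c=[*p,c[2]-oz,c[3]-tw]; json.dump(c,open("cmd.json","w")); print("cmd",np.round(c,2)); 
else:
    X,Y=ax(c[3])
    for k,d,z in zip(a[0::3],a[1::3],a[2::3]):
        t=c2w(P0,KN[k])-np.array(c[:2]); print(k,"offset",[round(t@X,1),round(t@Y,1),round(c[2]-float(z),1)],"twist",round(c[3]-(69.1-float(d)),1))
s=pose()
E
python3 plan.py A 10.5 79
```

```text
A offset [np.float64(-1.5), np.float64(0.9), 152.3] twist 10.5
t 2.15 pos [556.2 -21.7 230.8] yaw 69.09 zdir [-0.001  0.001 -1.   ] F [-0.1 -0.8  0.1] op 0.703 q [ -4.8   2.4 106.5   0.   71.2 -73.9]
```

apply_moves --commands '[{"offset": [-1.5, 0.9, 30], "twist": 5}, {"offset": [-1.5, 0.9, 60], "twist": 10.5}, {"offset": [-1.5, 0.9, 90], "twist": 10.5}, {"offset": [-1.5, 0.9, 115], "twist": 10.5}, {"offset": [-1.5, 0.9, 135], "twist": 10.5}, {"offset": [-1.5, 0.9, 147], "twist": 10.5}, {"offset": [-1.5, 0.9, 152.3], "twist": 10.5}, {"offset": [-1.5, 0.9, 152.3], "twist": 10.5}]'

```text
time: 3.15
tool_pos: [557.3, -23.8, 79.3]
tool_rot: [[0.521, 0.854, 0.0], [0.854, -0.521, -0.0], [0.0, 0.0, -1.0]]
wrist_force: [-0.7, -0.0, -0.9]
opening: 0.698
```

```bash
python3 plan.py set -1.5 0.9 152.3 10.5
python3 - <<'E'
from h import *
cv2.imwrite("pics/w1.png",optics.read_camera("wrist")[:,:,::-1])
E
```

```text
cmd [557.2  -24.12  78.98  58.57]
t 3.15 pos [557.3 -23.8  79.3] yaw 58.6 zdir [ 0. -0. -1.] F [-0.7 -0.  -0.9] op 0.698 q [ -5.   10.8 114.5   0.   54.7 -63.6]
```

View pics/w1.png

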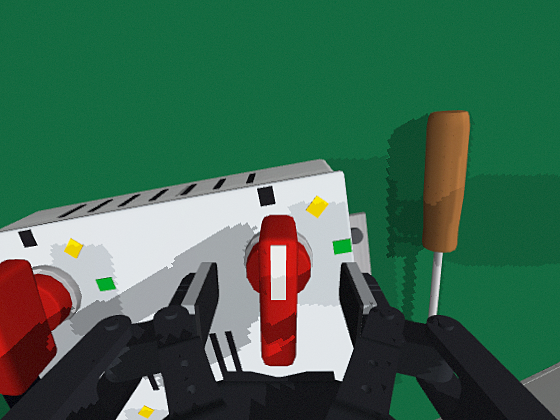

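apply_moves --commands '[{"offset": [0, 0, 0], "twist": 0}, {"offset": [0, 0, 0], "twist": 0}, {"offset": [0, 0, 0], "twist": 0}, {"offset": [0, 0, 0], "twist": 0}, {"offset": [0, 0, 0], "twist": 0}, {"offset": [0, 0, 0], "twist": 0}, {"offset": [0, 0, 0], "twist": 4}, {"offset": [0, 0, 0], "twist": 9}]' --jaw 1 --squeeze 60

```text
time: 4.2
tool_pos: [557.6, -24.3, 79.6]
tool_rot: [[0.65, 0.76, 0.001], [0.76, -0.65, -0.0], [0.0, 0.001, -1.0]]
wrist_force: [-1.4, -0.3, 5.9]
opening: 0.185
```

apply_moves --commands '[{"offset": [0, 0, 0], "twist": 6}, {"offset": [0, 0, 0], "twist": 12}, {"offset": [0, 0, 0], "twist": 18}, {"offset": [0, 0, 0], "twist": 23}, {"offset": [0, 0, 0], "twist": 25.5}, {"offset": [0, 0, 0], "twist": 25.5}, {"offset": [0, 0, 0], "twist": 25.5}, {"offset": [0, 0, 0], "twist": 25.5}]'

```text
time: 5.2
tool_pos: [557.5, -24.4, 79.6]
tool_rot: [[0.913, 0.407, 0.0], [0.407, -0.913, -0.0], [0.0, 0.0, -1.0]]
wrist_force: [-1.5, -0.6, 5.5]
opening: 0.178
```

```bash
python3 plan.py set 0 0 0 34.5; python3 plan.py C 9 79
```

```text
cmd [557.2  -24.12  78.98  24.07]
t 5.2 pos [557.5 -24.4  79.6] yaw 24.04 zdir [ 0. -0. -1.] F [-1.5 -0.6  5.5] op 0.178 q [ -5.1  10.7 114.5  -0.   54.8 -29.1]
C offset [np.float64(-6.9), np.float64(190.9), -0.0] twist -36.0
t 5.2 pos [557.5 -24.4  79.6] yaw 24.04 zdir [ 0. -0. -1.] F [-1.5 -0.6  5.5] op 0.178 q [ -5.1  10.7 114.5  -0.   54.8 -29.1]
```

apply_moves --commands '[{"offset": [0, 0, 0], "twist": 0}, {"offset": [0, 0, 0], "twist": 0}, {"offset": [0, 0, 0], "twist": 0}, {"offset": [0, 0, 0], "twist": 0}, {"offset": [0, 0, -15], "twist": 0}, {"offset": [0, 0, -45], "twist": 0}, {"offset": [0, 0, -75], "twist": 0}, {"offset": [0, 0, -100], "twist": 0}]' --jaw -0.4

```text
time: 6.2
tool_pos: [557.9, -24.2, 181.6]
tool_rot: [[0.913, 0.408, 0.002], [0.408, -0.913, -0.0], [0.002, 0.001, -1.0]]
wrist_force: [0.5, 0.3, 0.3]
opening: 0.697
```

```bash
python3 plan.py set 0 0 -100 0; python3 plan.py C 9 79
python3 - <<'E'
from h import *
cv2.imwrite("pics/w2.png",optics.read_camera("wrist")[:,:,::-1])
E
```

```text
cmd [557.2  -24.12 178.98  24.07]
t 6.2 pos [557.9 -24.2 181.6] yaw 24.07 zdir [ 0.002 -0.    -1.   ] F [0.5 0.3 0.3] op 0.697 q [ -5.    4.6 109.6  -0.   65.7 -29.1]
C offset [np.float64(-6.9), np.float64(190.9), 100.0] twist -36.0
t 6.2 pos [557.9 -24.2 181.6] yaw 24.07 zdir [ 0.002 -0.    -1.   ] F [0.5 0.3 0.3] op 0.697 q [ -5.    4.6 109.6  -0.   65.7 -29.1]
```

View pics/w2.png

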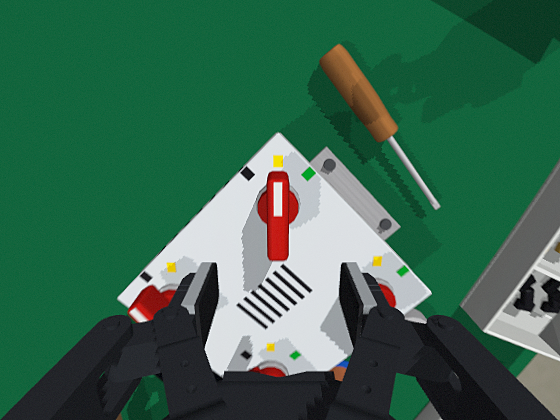

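apply_moves --commands '[{"offset": [-1.5, 40, 0], "twist": -9}, {"offset": [-3, 80, 0], "twist": -18}, {"offset": [-4.5, 120, 0], "twist": -27}, {"offset": [-6, 160, 0], "twist": -36}, {"offset": [-6.9, 191, 0], "twist": -36}, {"offset": [-6.9, 191, 15], "twist": -36}, {"offset": [-6.9, 191, 30], "twist": -36}, {"offset": [-6.9, 191, 40], "twist": -36}]'

```text
time: 7.25
tool_pos: [627.4, -199.9, 136.8]
tool_rot: [[0.498, 0.867, -0.003], [0.867, -0.498, 0.001], [-0.0, -0.003, -1.0]]
wrist_force: [0.3, 0.5, 1.2]
opening: 0.7
```

```bash
python3 plan.py set -6.9 191 40 -36; python3 plan.py C 9 79
python3 - <<'E'
from h import *
cv2.imwrite("pics/w3.png",optics.read_camera("wrist")[:,:,::-1])
E
```

```text
cmd [ 628.8  -201.33  138.98   60.07]
t 7.25 pos [ 627.4 -199.9  136.8] yaw 60.12 zdir [-0.003  0.001 -1.   ] F [0.3 0.5 1.2] op 0.7 q [-19.8  17.5  99.2   0.   63.5 -80. ]
C offset [np.float64(0.0), np.float64(-0.1), 60.0] twist -0.0
t 7.25 pos [ 627.4 -199.9  136.8] yaw 60.12 zdir [-0.003  0.001 -1.   ] F [0.3 0.5 1.2] op 0.7 q [-19.8  17.5  99.2   0.   63.5 -80. ]
```

View pics/w3.png

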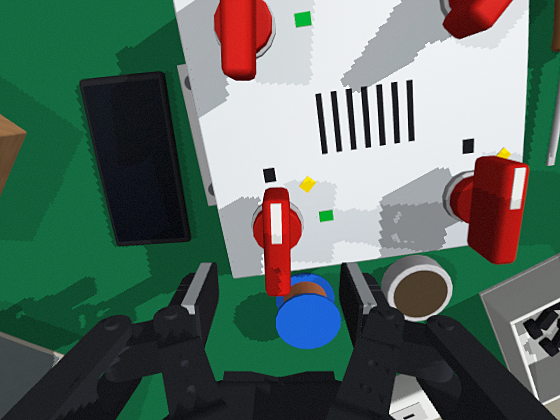

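apply_moves --commands '[{"offset": [0, 0, 15], "twist": 0}, {"offset": [0, 0, 30], "twist": 0}, {"offset": [0, 0, 45], "twist": 0}, {"offset": [0, 0, 55], "twist": 0}, {"offset": [0, 0, 60], "twist": 0}, {"offset": [0, 0, 60], "twist": 0}, {"offset": [0, 0, 60], "twist": 0}, {"offset": [0, 0, 60], "twist": 0}]'

```text
time: 8.3
tool_pos: [629.3, -201.6, 79.8]
tool_rot: [[0.499, 0.867, 0.001], [0.867, -0.499, -0.0], [0.0, 0.001, -1.0]]
wrist_force: [-0.7, 0.5, 0.7]
opening: 0.699
```

apply_moves --commands '[{"offset": [0, 0, 0], "twist": 0}, {"offset": [0, 0, 0], "twist": 0}, {"offset": [0, 0, 0], "twist": 0}, {"offset": [0, 0, 0], "twist": 0}, {"offset": [0, 0, 0], "twist": 0}, {"offset": [0, 0, 0], "twist": 0}, {"offset": [0, 0, 0], "twist": 4}, {"offset": [0, 0, 0], "twist": 9}]' --jaw 1

```text
time: 9.3
tool_pos: [628.6, -201.9, 79.3]
tool_rot: [[0.63, 0.777, -0.0], [0.777, -0.63, -0.001], [-0.001, 0.0, -1.0]]
wrist_force: [-3.9, -3.5, 4.7]
opening: 0.183
```

apply_moves --commands '[{"offset": [0, 0, 0], "twist": 6}, {"offset": [0, 0, 0], "twist": 12}, {"offset": [0, 0, 0], "twist": 18}, {"offset": [0, 0, 0], "twist": 24}, {"offset": [0, 0, 0], "twist": 27}, {"offset": [0, 0, 0], "twist": 27}, {"offset": [0, 0, 0], "twist": 27}, {"offset": [0, 0, 0], "twist": 27}]'

```text
time: 10.3
tool_pos: [628.3, -202.1, 79.3]
tool_rot: [[0.913, 0.408, -0.001], [0.408, -0.913, -0.001], [-0.001, 0.0, -1.0]]
wrist_force: [-4.6, -3.9, 5.1]
opening: 0.179
```

apply_moves --commands '[{"offset": [0, 0, 0], "twist": 0}, {"offset": [0, 0, 0], "twist": 0}, {"offset": [0, 0, 0], "twist": 0}, {"offset": [0, 0, 0], "twist": 0}, {"offset": [0, 0, -15], "twist": 0}, {"offset": [0, 0, -45], "twist": 0}, {"offset": [0, 0, -75], "twist": 0}, {"offset": [0, 0, -100], "twist": 0}]' --jaw -0.4

```text
time: 11.3
tool_pos: [629.5, -201.6, 181.9]
tool_rot: [[0.913, 0.408, 0.002], [0.408, -0.913, -0.001], [0.002, 0.002, -1.0]]
wrist_force: [1.0, -1.4, -0.7]
opening: 0.699
```

```bash
python3 plan.py set 0 0 -40 36; python3 plan.py B 2.5 139
python3 - <<'E'
from h import *
cv2.imwrite("pics/w4.png",optics.read_camera("wrist")[:,:,::-1])
E
```

```text
cmd [ 628.8  -201.33  178.98   24.07]
t 11.3 pos [ 629.5 -201.6  181.9] yaw 24.07 zdir [ 0.002 -0.001 -1.   ] F [ 1.  -1.4 -0.7] op 0.699 q [-19.9  15.4  96.8   0.   67.6 -44. ]
B offset [np.float64(98.9), np.float64(-99.1), 40.0] twist -42.5
t 11.3 pos [ 629.5 -201.6  181.9] yaw 24.07 zdir [ 0.002 -0.001 -1.   ] F [ 1.  -1.4 -0.7] op 0.699 q [-19.9  15.4  96.8   0.   67.6 -44. ]
```

View pics/w4.png

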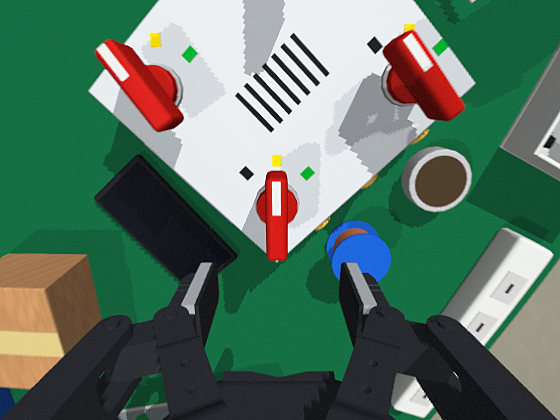

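apply_moves --commands '[{"offset": [25, -25, 0], "twist": -9}, {"offset": [50, -50, 0], "twist": -18}, {"offset": [75, -75, 0], "twist": -27}, {"offset": [99, -99, 0], "twist": -36}, {"offset": [99, -99, 0], "twist": -42.5}, {"offset": [99, -99, 15], "twist": -42.5}, {"offset": [99, -99, 30], "twist": -42.5}, {"offset": [99, -99, 40], "twist": -42.5}]'

```text
time: 12.35
tool_pos: [677.5, -71.0, 136.6]
tool_rot: [[0.399, 0.917, -0.003], [0.917, -0.399, 0.0], [-0.001, -0.003, -1.0]]
wrist_force: [-0.7, -0.3, -0.0]
opening: 0.698
```

```bash
python3 plan.py set 99 -99 40 -42.5; python3 plan.py B 2.5 79
python3 - <<'E'
from h import *
cv2.imwrite("pics/w5.png",optics.read_camera("wrist")[:,:,::-1])
E
```

```text
cmd [678.82 -70.56 138.98  66.57]
t 12.35 pos [677.5 -71.  136.6] yaw 66.46 zdir [-0.003  0.    -1.   ] F [-0.7 -0.3 -0. ] op 0.698 q [ -8.1  19.8  96.2  -0.   64.2 -74.5]
B offset [np.float64(0.0), np.float64(-0.1), 60.0] twist -0.0
t 12.35 pos [677.5 -71.  136.6] yaw 66.46 zdir [-0.003  0.    -1.   ] F [-0.7 -0.3 -0. ] op 0.698 q [ -8.1  19.8  96.2  -0.   64.2 -74.5]
```

View pics/w5.png

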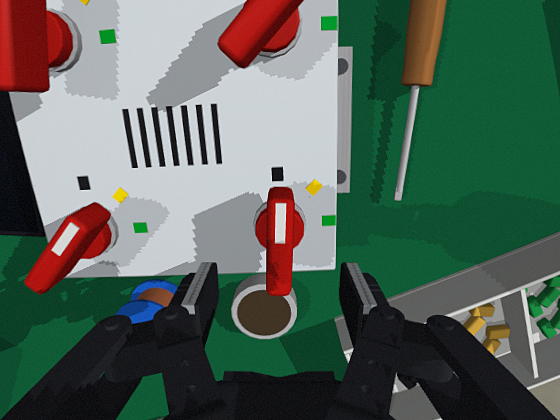

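apply_moves --commands '[{"offset": [0, 0, 15], "twist": 1}, {"offset": [0, 0, 30], "twist": 1}, {"offset": [0, 0, 45], "twist": 1}, {"offset": [0, 0, 55], "twist": 1}, {"offset": [0, 0, 60], "twist": 1}, {"offset": [0, 0, 60], "twist": 1}, {"offset": [0, 0, 60], "twist": 1}, {"offset": [0, 0, 60], "twist": 1}]'

```text
time: 13.4
tool_pos: [679.4, -70.7, 79.8]
tool_rot: [[0.414, 0.91, 0.001], [0.91, -0.414, -0.0], [0.0, 0.001, -1.0]]
wrist_force: [-0.2, 0.2, -0.2]
opening: 0.702
```

apply_moves --commands '[{"offset": [0, 0, 0], "twist": 0}, {"offset": [0, 0, 0], "twist": 0}, {"offset": [0, 0, 0], "twist": 0}, {"offset": [0, 0, 0], "twist": 0}, {"offset": [0, 0, 0], "twist": 0}, {"offset": [0, 0, 0], "twist": 0}, {"offset": [0, 0, 0], "twist": 4}, {"offset": [0, 0, 0], "twist": 9.5}]' --jaw 1

```text
time: 14.4
tool_pos: [678.7, -71.0, 79.3]
tool_rot: [[0.56, 0.828, -0.0], [0.828, -0.56, -0.001], [-0.001, 0.0, -1.0]]
wrist_force: [-2.6, -3.0, 4.5]
opening: 0.177
```

apply_moves --commands '[{"offset": [0, 0, 0], "twist": 7}, {"offset": [0, 0, 0], "twist": 14}, {"offset": [0, 0, 0], "twist": 21}, {"offset": [0, 0, 0], "twist": 28}, {"offset": [0, 0, 0], "twist": 32}, {"offset": [0, 0, 0], "twist": 32}, {"offset": [0, 0, 0], "twist": 32}, {"offset": [0, 0, 0], "twist": 32}]'

```text
time: 15.4
tool_pos: [678.7, -71.0, 79.3]
tool_rot: [[0.913, 0.409, -0.0], [0.409, -0.913, -0.001], [-0.0, 0.0, -1.0]]
wrist_force: [-3.2, -3.2, 5.1]
opening: 0.171
```

apply_moves --commands '[{"offset": [0, 0, 0], "twist": 0}, {"offset": [0, 0, 0], "twist": 0}, {"offset": [0, 0, 0], "twist": 0}, {"offset": [0, 0, 0], "twist": 0}, {"offset": [0, 0, -15], "twist": 0}, {"offset": [0, 0, -45], "twist": 0}, {"offset": [0, 0, -75], "twist": 0}, {"offset": [0, 0, -100], "twist": 0}]' --jaw -0.4

```text
time: 16.4
tool_pos: [679.6, -70.7, 181.9]
tool_rot: [[0.913, 0.408, 0.003], [0.408, -0.913, -0.0], [0.002, 0.001, -1.0]]
wrist_force: [0.1, -0.0, -0.1]
opening: 0.702
```

```bash
python3 plan.py set 0 0 -40 42.5; python3 plan.py D 9 139
python3 - <<'E'
from h import *
cv2.imwrite("pics/w6.png",optics.read_camera("wrist")[:,:,::-1])
E
```

```text
cmd [678.82 -70.56 178.98  24.07]
t 16.4 pos [679.6 -70.7 181.9] yaw 24.07 zdir [ 0.003 -0.    -1.   ] F [ 0.1 -0.  -0.1] op 0.702 q [ -8.   17.7  93.9   0.   68.2 -32.1]
D offset [np.float64(-191.0), np.float64(7.1), 40.0] twist -36.0
t 16.4 pos [679.6 -70.7 181.9] yaw 24.07 zdir [ 0.003 -0.    -1.   ] F [ 0.1 -0.  -0.1] op 0.702 q [ -8.   17.7  93.9   0.   68.2 -32.1]
```

View pics/w6.png

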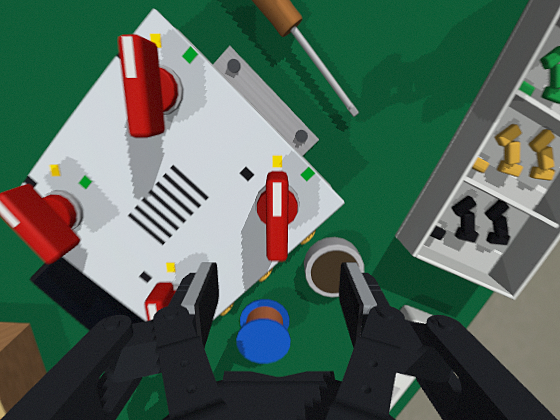

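B points at its yellow tick (stripe and tick both at column 277). Next is D, its diagonal.

apply_moves --commands '[{"offset": [-40, 1.5, 0], "twist": -9}, {"offset": [-80, 3, 0], "twist": -18}, {"offset": [-120, 4.5, 0], "twist": -27}, {"offset": [-160, 6, 0], "twist": -36}, {"offset": [-191, 7.1, 0], "twist": -36}, {"offset": [-191, 7.1, 15], "twist": -36}, {"offset": [-191, 7.1, 30], "twist": -36}, {"offset": [-191, 7.1, 40], "twist": -36}]'

```text
time: 17.45
tool_pos: [507.4, -154.4, 137.3]
tool_rot: [[0.498, 0.867, -0.001], [0.867, -0.498, 0.001], [-0.0, -0.002, -1.0]]
wrist_force: [-0.6, -0.8, -1.3]
opening: 0.698
```

```bash
python3 plan.py set -191 7.1 40 -36; python3 plan.py D 9 79
python3 - <<'E'
from h import *
cv2.imwrite("pics/w7.png",optics.read_camera("wrist")[:,:,::-1])
E
```

```text
cmd [ 507.32 -154.94  138.98   60.07]
t 17.45 pos [ 507.4 -154.4  137.3] yaw 60.1 zdir [-0.001  0.001 -1.   ] F [-0.6 -0.8 -1.3] op 0.698 q [-19.6   4.1 115.1   0.   60.9 -79.7]
D offset [np.float64(0.0), np.float64(-0.0), 60.0] twist -0.0
t 17.45 pos [ 507.4 -154.4  137.3] yaw 60.1 zdir [-0.001  0.001 -1.   ] F [-0.6 -0.8 -1.3] op 0.698 q [-19.6   4.1 115.1   0.   60.9 -79.7]
```

View pics/w7.png

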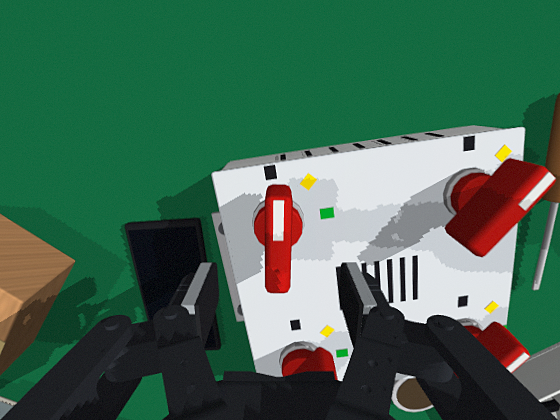

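D's bar lies straight between the pads (column 278). I'll do the same sequence here.

apply_moves --commands '[{"offset": [0, 0, 15], "twist": 0}, {"offset": [0, 0, 30], "twist": 0}, {"offset": [0, 0, 45], "twist": 0}, {"offset": [0, 0, 55], "twist": 0}, {"offset": [0, 0, 60], "twist": 0}, {"offset": [0, 0, 60], "twist": 0}, {"offset": [0, 0, 60], "twist": 0}, {"offset": [0, 0, 60], "twist": 0}]'

```text
time: 18.5
tool_pos: [507.8, -155.2, 79.6]
tool_rot: [[0.499, 0.867, 0.001], [0.867, -0.499, -0.0], [0.0, 0.001, -1.0]]
wrist_force: [-0.2, -0.1, -0.8]
opening: 0.702
```

apply_moves --commands '[{"offset": [0, 0, 0], "twist": 0}, {"offset": [0, 0, 0], "twist": 0}, {"offset": [0, 0, 0], "twist": 0}, {"offset": [0, 0, 0], "twist": 0}, {"offset": [0, 0, 0], "twist": 0}, {"offset": [0, 0, 0], "twist": 0}, {"offset": [0, 0, 0], "twist": 4}, {"offset": [0, 0, 0], "twist": 9}]' --jaw 1

```text
time: 19.5
tool_pos: [507.4, -155.1, 79.3]
tool_rot: [[0.63, 0.776, 0.0], [0.776, -0.63, -0.0], [-0.0, 0.0, -1.0]]
wrist_force: [-1.7, 1.6, 2.8]
opening: 0.174
```

apply_moves --commands '[{"offset": [0, 0, 0], "twist": 6}, {"offset": [0, 0, 0], "twist": 12}, {"offset": [0, 0, 0], "twist": 18}, {"offset": [0, 0, 0], "twist": 24}, {"offset": [0, 0, 0], "twist": 27}, {"offset": [0, 0, 0], "twist": 27}, {"offset": [0, 0, 0], "twist": 27}, {"offset": [0, 0, 0], "twist": 27}]'

```text
time: 20.5
tool_pos: [507.1, -155.3, 79.2]
tool_rot: [[0.913, 0.408, -0.001], [0.408, -0.913, -0.0], [-0.001, 0.0, -1.0]]
wrist_force: [-3.3, -0.9, 5.5]
opening: 0.178
```

apply_moves --commands '[{"offset": [0, 0, 0], "twist": 0}, {"offset": [0, 0, 0], "twist": 0}, {"offset": [0, 0, 0], "twist": 0}, {"offset": [0, 0, 0], "twist": 0}, {"offset": [0, 0, -15], "twist": 0}, {"offset": [0, 0, -45], "twist": 0}, {"offset": [0, 0, -75], "twist": 0}, {"offset": [0, 0, -100], "twist": 0}]' --jaw -0.4

```text
time: 21.5
tool_pos: [508.0, -155.2, 181.6]
tool_rot: [[0.913, 0.408, 0.002], [0.408, -0.913, -0.001], [0.002, 0.002, -1.0]]
wrist_force: [0.1, -0.3, 0.2]
opening: 0.7
```

```bash
python3 plan.py set 0 0 -40 36; python3 plan.py A 45 139
python3 - <<'E'
from h import *
cv2.imwrite("pics/w8.png",optics.read_camera("wrist")[:,:,::-1])
E
```

```text
cmd [ 507.32 -154.94  178.98   24.07]
t 21.5 pos [ 508.  -155.2  181.6] yaw 24.07 zdir [ 0.002 -0.001 -1.   ] F [ 0.1 -0.3  0.2] op 0.7 q [-19.7   1.6 112.7   0.   65.6 -43.7]
A offset [np.float64(98.9), np.float64(-99.1), 40.0] twist -0.0
t 21.5 pos [ 508.  -155.2  181.6] yaw 24.07 zdir [ 0.002 -0.001 -1.   ] F [ 0.1 -0.3  0.2] op 0.7 q [-19.7   1.6 112.7   0.   65.6 -43.7]
```

View pics/w8.png

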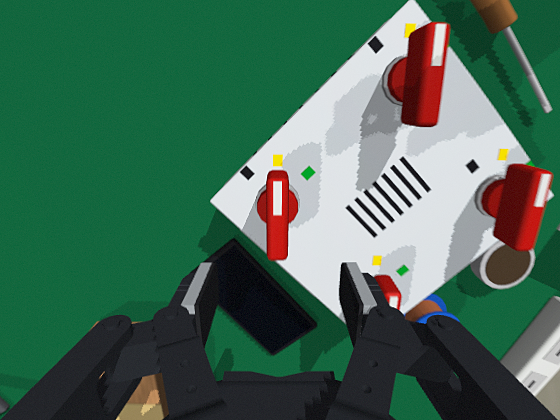

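apply_moves --commands '[{"offset": [25, -25, 0], "twist": 0}, {"offset": [50, -50, 0], "twist": 0}, {"offset": [75, -75, 0], "twist": 0}, {"offset": [99, -99, 0], "twist": 0}, {"offset": [99, -99, 0], "twist": 0}, {"offset": [99, -99, 15], "twist": 0}, {"offset": [99, -99, 30], "twist": 0}, {"offset": [99, -99, 40], "twist": 0}]'

```text
time: 22.55
tool_pos: [555.9, -24.9, 136.8]
tool_rot: [[0.914, 0.407, -0.003], [0.407, -0.914, 0.0], [-0.003, -0.001, -1.0]]
wrist_force: [0.6, 0.6, 0.7]
opening: 0.7
```

apply_moves --commands '[{"offset": [0, 0, 15], "twist": 0}, {"offset": [0, 0, 30], "twist": 0}, {"offset": [0, 0, 45], "twist": 0}, {"offset": [0, 0, 55], "twist": 0}, {"offset": [0, 0, 60], "twist": 0}, {"offset": [0, 0, 60], "twist": 0}, {"offset": [0, 0, 60], "twist": 0}, {"offset": [0, 0, 60], "twist": 0}]'

```text
time: 23.55
tool_pos: [557.9, -24.2, 79.6]
tool_rot: [[0.913, 0.408, 0.001], [0.408, -0.913, -0.0], [0.001, 0.001, -1.0]]
wrist_force: [-0.7, 0.1, -0.6]
opening: 0.7
```

apply_moves --commands '[{"offset": [0, 0, 0], "twist": 0}, {"offset": [0, 0, 0], "twist": 0}, {"offset": [0, 0, 0], "twist": 0}, {"offset": [0, 0, 0], "twist": 0}, {"offset": [0, 0, 0], "twist": 0}, {"offset": [0, 0, 0], "twist": 0}, {"offset": [0, 0, 0], "twist": 4}, {"offset": [0, 0, 0], "twist": 9}]' --jaw 1

```text
time: 24.55
tool_pos: [557.3, -24.3, 79.3]
tool_rot: [[0.966, 0.258, -0.0], [0.258, -0.966, -0.0], [-0.0, 0.0, -1.0]]
wrist_force: [-1.8, -0.0, 4.8]
opening: 0.179
```

apply_moves --commands '[{"offset": [0, 0, 0], "twist": 7}, {"offset": [0, 0, 0], "twist": 14}, {"offset": [0, 0, 0], "twist": 21}, {"offset": [0, 0, 0], "twist": 28}, {"offset": [0, 0, 0], "twist": 33}, {"offset": [0, 0, 0], "twist": 36}, {"offset": [0, 0, 0], "twist": 37}, {"offset": [0, 0, 0], "twist": 37}]'

```text
time: 25.55
tool_pos: [557.2, -24.2, 79.2]
tool_rot: [[0.929, -0.371, -0.0], [-0.371, -0.929, -0.001], [-0.0, 0.001, -1.0]]
wrist_force: [-2.9, 0.6, 5.4]
opening: 0.177
```

```bash
python3 plan.py set 99 -99 100 0; python3 plan.py set 0 0 0 46; python3 -c "
from h import *
print(state()['ft_torque'])"
```

```text
cmd [557.34 -24.17  78.98  24.07]
t 25.55 pos [557.2 -24.2  79.2] yaw -21.79 zdir [-0.    -0.001 -1.   ] F [-2.9  0.6  5.4] op 0.177 q [ -5.   10.8 114.5  -0.   54.8  16.8]
cmd [557.34 -24.17  78.98 -21.93]
t 25.55 pos [557.2 -24.2  79.2] yaw -21.79 zdir [-0.    -0.001 -1.   ] F [-2.9  0.6  5.4] op 0.177 q [ -5.   10.8 114.5  -0.   54.8  16.8]
[0.06474376 0.44645256 0.66433536]
```

apply_moves --commands '[{"offset": [0, 0, 0], "twist": 1}, {"offset": [0, 0, 0], "twist": 1}, {"offset": [0, 0, 0], "twist": 1}, {"offset": [0, 0, 0], "twist": 1}, {"offset": [0, 0, 0], "twist": 1}, {"offset": [0, 0, 0], "twist": 1}, {"offset": [0, 0, 0], "twist": 1}, {"offset": [0, 0, 0], "twist": 1}]'

```text
time: 26.55
tool_pos: [557.2, -24.3, 79.3]
tool_rot: [[0.923, -0.385, -0.0], [-0.385, -0.923, -0.001], [0.0, 0.001, -1.0]]
wrist_force: [-1.7, 1.1, 5.5]
opening: 0.177
```

```bash
python3 plan.py set 0 0 0 1;  python3 -c "
from h import *
print(state()['ft_torque'])"
```

```text
cmd [557.34 -24.17  78.98 -22.93]
t 26.55 pos [557.2 -24.3  79.3] yaw -22.66 zdir [-0.    -0.001 -1.   ] F [-1.7  1.1  5.5] op 0.177 q [-5.000e+00  1.080e+01  1.145e+02 -1.000e-01  5.480e+01  1.770e+01]
[0.05406009 0.42020595 1.34436362]
```

apply_moves --commands '[{"offset": [0, 0, 0], "twist": 0}, {"offset": [0, 0, 0], "twist": 0}, {"offset": [0, 0, 0], "twist": 0}, {"offset": [0, 0, 0], "twist": 0}, {"offset": [0, 0, -15], "twist": 0}, {"offset": [0, 0, -45], "twist": 0}, {"offset": [0, 0, -75], "twist": 0}, {"offset": [0, 0, -100], "twist": 0}]' --jaw -0.4

```text
time: 27.55
tool_pos: [558.1, -24.3, 181.7]
tool_rot: [[0.921, -0.39, 0.002], [-0.39, -0.921, -0.0], [0.002, -0.001, -1.0]]
wrist_force: [0.0, 0.2, 0.2]
opening: 0.696
```

```bash
python3 plan.py set 0 0 -100 0; python3 plan.py C 45 139
python3 - <<'E'
from h import *
cv2.imwrite("pics/w9.png",optics.read_camera("wrist")[:,:,::-1])
E
```

```text
cmd [557.34 -24.17 178.98 -22.93]
t 27.55 pos [558.1 -24.3 181.7] yaw -22.94 zdir [ 0.002 -0.    -1.   ] F [0.  0.2 0.2] op 0.696 q [ -5.    4.6 109.5   0.   65.7  17.9]
C offset [np.float64(134.8), np.float64(135.3), 40.0] twist -47.0
t 27.55 pos [558.1 -24.3 181.7] yaw -22.94 zdir [ 0.002 -0.    -1.   ] F [0.  0.2 0.2] op 0.696 q [ -5.    4.6 109.5   0.   65.7  17.9]
```

View pics/w9.png

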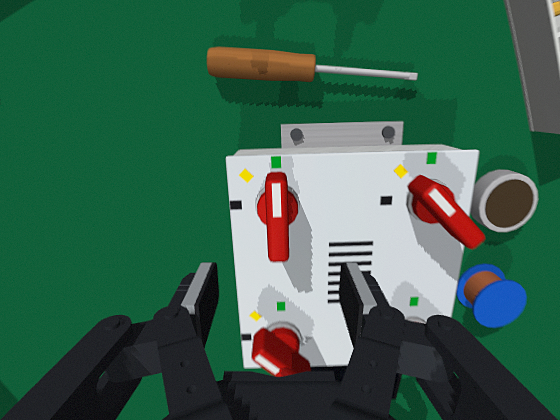

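apply_moves --commands '[{"offset": [32, 32, 0], "twist": -10}, {"offset": [64, 64, 0], "twist": -20}, {"offset": [96, 96, 0], "twist": -30}, {"offset": [125, 125, 0], "twist": -40}, {"offset": [134.8, 135.3, 0], "twist": -47}, {"offset": [134.8, 135.3, 15], "twist": -47}, {"offset": [134.8, 135.3, 30], "twist": -47}, {"offset": [134.8, 135.3, 40], "twist": -47}]'

```text
time: 28.6
tool_pos: [627.4, -199.9, 136.6]
tool_rot: [[0.913, 0.408, -0.003], [0.408, -0.913, 0.001], [-0.002, -0.002, -1.0]]
wrist_force: [0.0, -0.4, -0.3]
opening: 0.702
```

apply_moves --commands '[{"offset": [0, 0, 15], "twist": 0}, {"offset": [0, 0, 30], "twist": 0}, {"offset": [0, 0, 45], "twist": 0}, {"offset": [0, 0, 55], "twist": 0}, {"offset": [0, 0, 60], "twist": 0}, {"offset": [0, 0, 60], "twist": 0}, {"offset": [0, 0, 60], "twist": 0}, {"offset": [0, 0, 60], "twist": 0}]'

```text
time: 29.6
tool_pos: [629.3, -201.5, 79.7]
tool_rot: [[0.913, 0.408, 0.001], [0.408, -0.913, -0.0], [0.001, 0.001, -1.0]]
wrist_force: [0.1, -1.3, 0.3]
opening: 0.7
```

apply_moves --commands '[{"offset": [0, 0, 0], "twist": 0}, {"offset": [0, 0, 0], "twist": 0}, {"offset": [0, 0, 0], "twist": 0}, {"offset": [0, 0, 0], "twist": 0}, {"offset": [0, 0, 0], "twist": 0}, {"offset": [0, 0, 0], "twist": 0}, {"offset": [0, 0, 0], "twist": 4}, {"offset": [0, 0, 0], "twist": 9}]' --jaw 1

```text
time: 30.6
tool_pos: [628.2, -201.7, 79.4]
tool_rot: [[0.966, 0.258, -0.001], [0.258, -0.966, -0.0], [-0.001, 0.0, -1.0]]
wrist_force: [-5.3, -0.3, 4.3]
opening: 0.178
```

apply_moves --commands '[{"offset": [0, 0, 0], "twist": 7}, {"offset": [0, 0, 0], "twist": 14}, {"offset": [0, 0, 0], "twist": 21}, {"offset": [0, 0, 0], "twist": 28}, {"offset": [0, 0, 0], "twist": 33}, {"offset": [0, 0, 0], "twist": 36}, {"offset": [0, 0, 0], "twist": 37}, {"offset": [0, 0, 0], "twist": 38}]'

```text
time: 31.6
tool_pos: [628.0, -201.7, 79.4]
tool_rot: [[0.922, -0.387, -0.002], [-0.387, -0.922, -0.001], [-0.001, 0.002, -1.0]]
wrist_force: [-5.0, -0.5, 7.0]
opening: 0.181
```

```bash
python3 plan.py set 134.8 135.3 100 -47; python3 plan.py set 0 0 0 47;  python3 -c "
from h import *
print(state()['ft_torque'])"
```

```text
cmd [ 628.77 -201.3    78.98   24.07]
t 31.6 pos [ 628.  -201.7   79.4] yaw -22.79 zdir [-0.002 -0.001 -1.   ] F [-5.  -0.5  7. ] op 0.181 q [-1.990e+01  2.080e+01  1.015e+02 -1.000e-01  5.780e+01  2.900e+00]
cmd [ 628.77 -201.3    78.98  -22.93]
t 31.6 pos [ 628.  -201.7   79.4] yaw -22.79 zdir [-0.002 -0.001 -1.   ] F [-5.  -0.5  7. ] op 0.181 q [-1.990e+01  2.080e+01  1.015e+02 -1.000e-01  5.780e+01  2.900e+00]
[-0.15260682  0.8186253   1.30742876]
```

apply_moves --commands '[{"offset": [0, 0, 0], "twist": 0}, {"offset": [0, 0, 0], "twist": 0}, {"offset": [0, 0, 0], "twist": 0}, {"offset": [0, 0, 0], "twist": 0}, {"offset": [0, 0, -15], "twist": 0}, {"offset": [0, 0, -45], "twist": 0}, {"offset": [0, 0, -75], "twist": 0}, {"offset": [0, 0, -100], "twist": 0}]' --jaw -0.4

```text
time: 32.6
tool_pos: [629.5, -201.6, 181.8]
tool_rot: [[0.921, -0.39, 0.002], [-0.39, -0.921, -0.001], [0.003, -0.0, -1.0]]
wrist_force: [-0.2, -0.1, -0.5]
opening: 0.698
```

```bash
python3 plan.py set 0 0 -100 0; python3 plan.py B 45 139
python3 - <<'E'
from h import *
cv2.imwrite("pics/w10.png",optics.read_camera("wrist")[:,:,::-1])
E
```

```text
cmd [ 628.77 -201.3   178.98  -22.93]
t 32.6 pos [ 629.5 -201.6  181.8] yaw -22.94 zdir [ 0.002 -0.001 -1.   ] F [-0.2 -0.1 -0.5] op 0.698 q [-19.9  15.4  96.8   0.   67.6   3. ]
B offset [np.float64(-5.0), np.float64(-139.9), 40.0] twist -47.0
t 32.6 pos [ 629.5 -201.6  181.8] yaw -22.94 zdir [ 0.002 -0.001 -1.   ] F [-0.2 -0.1 -0.5] op 0.698 q [-19.9  15.4  96.8   0.   67.6   3. ]
```

View pics/w10.png

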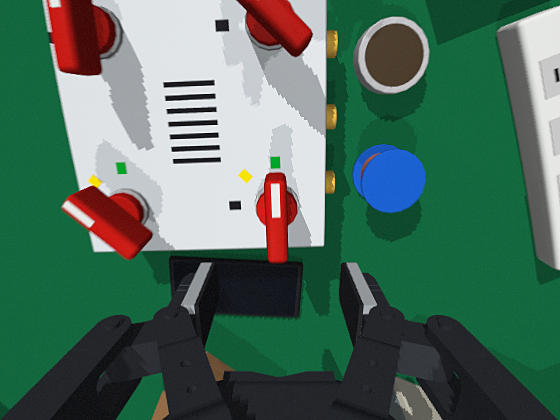

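C is home, with its pointer at the green tick (column 276) and 1.3 N m against the stop. On to B.

apply_moves --commands '[{"offset": [-1, -35, 0], "twist": -10}, {"offset": [-2, -70, 0], "twist": -20}, {"offset": [-3.5, -105, 0], "twist": -30}, {"offset": [-5, -135, 0], "twist": -40}, {"offset": [-5, -139.9, 0], "twist": -47}, {"offset": [-5, -139.9, 15], "twist": -47}, {"offset": [-5, -139.9, 30], "twist": -47}, {"offset": [-5, -139.9, 40], "twist": -47}]'

```text
time: 33.65
tool_pos: [677.3, -71.0, 136.6]
tool_rot: [[0.914, 0.406, -0.003], [0.406, -0.914, 0.0], [-0.003, -0.001, -1.0]]
wrist_force: [-0.7, -0.7, 0.8]
opening: 0.701
```

apply_moves --commands '[{"offset": [0, 0, 15], "twist": 0}, {"offset": [0, 0, 30], "twist": 0}, {"offset": [0, 0, 45], "twist": 0}, {"offset": [0, 0, 55], "twist": 0}, {"offset": [0, 0, 60], "twist": 0}, {"offset": [0, 0, 60], "twist": 0}, {"offset": [0, 0, 60], "twist": 0}, {"offset": [0, 0, 60], "twist": 0}]'

```text
time: 34.65
tool_pos: [679.2, -70.6, 79.8]
tool_rot: [[0.913, 0.408, 0.001], [0.408, -0.913, -0.0], [0.001, 0.001, -1.0]]
wrist_force: [0.2, 0.1, 0.1]
opening: 0.703
```

apply_moves --commands '[{"offset": [0, 0, 0], "twist": 0}, {"offset": [0, 0, 0], "twist": 0}, {"offset": [0, 0, 0], "twist": 0}, {"offset": [0, 0, 0], "twist": 0}, {"offset": [0, 0, 0], "twist": 0}, {"offset": [0, 0, 0], "twist": 0}, {"offset": [0, 0, 0], "twist": 4}, {"offset": [0, 0, 0], "twist": 9}]' --jaw 1

```text
time: 35.65
tool_pos: [678.5, -70.7, 79.3]
tool_rot: [[0.966, 0.258, -0.0], [0.258, -0.966, -0.0], [-0.0, 0.0, -1.0]]
wrist_force: [-3.5, -0.5, 4.7]
opening: 0.175
```

apply_moves --commands '[{"offset": [0, 0, 0], "twist": 7}, {"offset": [0, 0, 0], "twist": 14}, {"offset": [0, 0, 0], "twist": 21}, {"offset": [0, 0, 0], "twist": 28}, {"offset": [0, 0, 0], "twist": 33}, {"offset": [0, 0, 0], "twist": 36}, {"offset": [0, 0, 0], "twist": 37}, {"offset": [0, 0, 0], "twist": 38}]'

```text
time: 36.65
tool_pos: [678.6, -70.7, 79.3]
tool_rot: [[0.922, -0.386, -0.0], [-0.386, -0.922, -0.001], [0.0, 0.001, -1.0]]
wrist_force: [-3.8, -0.1, 5.6]
opening: 0.174
```

```bash
python3 plan.py set -5 -139.9 100 -47; python3 plan.py set 0 0 0 47;  python3 -c "
from h import *
print(state()['ft_torque'])"
```

```text
cmd [678.67 -70.51  78.98  24.07]
t 36.65 pos [678.6 -70.7  79.3] yaw -22.73 zdir [-0.    -0.001 -1.   ] F [-3.8 -0.1  5.6] op 0.174 q [-8.  22.9 98.5 -0.1 58.6 14.8]
cmd [678.67 -70.51  78.98 -22.93]
t 36.65 pos [678.6 -70.7  79.3] yaw -22.73 zdir [-0.    -0.001 -1.   ] F [-3.8 -0.1  5.6] op 0.174 q [-8.  22.9 98.5 -0.1 58.6 14.8]
[-0.05020952  0.48660786  1.49961491]
```

apply_moves --commands '[{"offset": [0, 0, 0], "twist": 0}, {"offset": [0, 0, 0], "twist": 0}, {"offset": [0, 0, 0], "twist": 0}, {"offset": [0, 0, 0], "twist": 0}, {"offset": [0, 0, -15], "twist": 0}, {"offset": [0, 0, -45], "twist": 0}, {"offset": [0, 0, -75], "twist": 0}, {"offset": [0, 0, -100], "twist": 0}]' --jaw -0.4

```text
time: 37.65
tool_pos: [679.5, -70.6, 182.0]
tool_rot: [[0.921, -0.39, 0.003], [-0.39, -0.921, -0.0], [0.003, -0.001, -1.0]]
wrist_force: [-0.1, -0.7, -0.2]
opening: 0.701
```

```bash
python3 plan.py set 0 0 -100 0; python3 plan.py D 45 139
python3 - <<'E'
from h import *
cv2.imwrite("pics/w11.png",optics.read_camera("wrist")[:,:,::-1])
E
```

```text
cmd [678.67 -70.51 178.98 -22.93]
t 37.65 pos [679.5 -70.6 182. ] yaw -22.93 zdir [ 0.003 -0.    -1.   ] F [-0.1 -0.7 -0.2] op 0.701 q [-8.  17.7 93.9  0.  68.2 14.9]
D offset [np.float64(-124.9), np.float64(144.5), 40.0] twist -47.0
t 37.65 pos [679.5 -70.6 182. ] yaw -22.93 zdir [ 0.003 -0.    -1.   ] F [-0.1 -0.7 -0.2] op 0.701 q [-8.  17.7 93.9  0.  68.2 14.9]
```

View pics/w11.png

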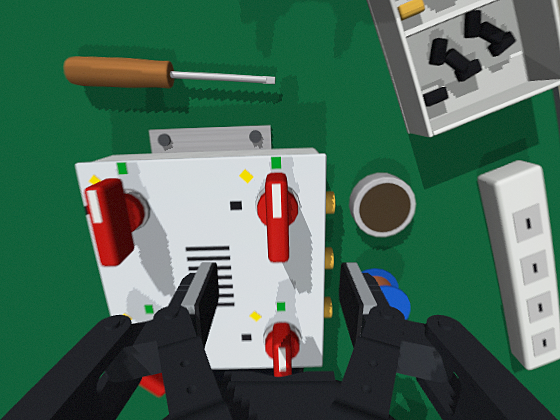

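B is home at the green tick. D is the last one.

apply_moves --commands '[{"offset": [-30, 35, 0], "twist": -10}, {"offset": [-60, 70, 0], "twist": -20}, {"offset": [-90, 105, 0], "twist": -30}, {"offset": [-118, 137, 0], "twist": -40}, {"offset": [-124.9, 144.5, 0], "twist": -47}, {"offset": [-124.9, 144.5, 15], "twist": -47}, {"offset": [-124.9, 144.5, 30], "twist": -47}, {"offset": [-124.9, 144.5, 40], "twist": -47}]'

```text
time: 38.7
tool_pos: [507.0, -154.3, 136.9]
tool_rot: [[0.913, 0.407, -0.002], [0.407, -0.913, 0.001], [-0.002, -0.002, -1.0]]
wrist_force: [-0.6, 0.7, -0.4]
opening: 0.702
```

apply_moves --commands '[{"offset": [0, 0, 15], "twist": 0}, {"offset": [0, 0, 30], "twist": 0}, {"offset": [0, 0, 45], "twist": 0}, {"offset": [0, 0, 55], "twist": 0}, {"offset": [0, 0, 60], "twist": 0}, {"offset": [0, 0, 60], "twist": 0}, {"offset": [0, 0, 60], "twist": 0}, {"offset": [0, 0, 60], "twist": 0}]'

```text
time: 39.7
tool_pos: [507.8, -155.1, 79.6]
tool_rot: [[0.913, 0.408, 0.001], [0.408, -0.913, -0.0], [0.001, 0.001, -1.0]]
wrist_force: [0.3, 1.0, 0.8]
opening: 0.701
```

apply_moves --commands '[{"offset": [0, 0, 0], "twist": 0}, {"offset": [0, 0, 0], "twist": 0}, {"offset": [0, 0, 0], "twist": 0}, {"offset": [0, 0, 0], "twist": 0}, {"offset": [0, 0, 0], "twist": 0}, {"offset": [0, 0, 0], "twist": 0}, {"offset": [0, 0, 0], "twist": 4}, {"offset": [0, 0, 0], "twist": 9}]' --jaw 1

```text
time: 40.7
tool_pos: [507.0, -155.2, 79.3]
tool_rot: [[0.966, 0.258, -0.001], [0.258, -0.966, -0.0], [-0.001, 0.0, -1.0]]
wrist_force: [-3.9, -0.9, 5.4]
opening: 0.178
```

apply_moves --commands '[{"offset": [0, 0, 0], "twist": 7}, {"offset": [0, 0, 0], "twist": 14}, {"offset": [0, 0, 0], "twist": 21}, {"offset": [0, 0, 0], "twist": 28}, {"offset": [0, 0, 0], "twist": 33}, {"offset": [0, 0, 0], "twist": 36}, {"offset": [0, 0, 0], "twist": 37}, {"offset": [0, 0, 0], "twist": 38}]'

```text
time: 41.7
tool_pos: [506.6, -155.2, 79.3]
tool_rot: [[0.922, -0.386, -0.002], [-0.386, -0.922, -0.001], [-0.001, 0.002, -1.0]]
wrist_force: [-5.7, -0.7, 7.3]
opening: 0.176
```

```bash
python3 plan.py set -124.9 144.5 100 -47; python3 plan.py set 0 0 0 47;  python3 -c "
from h import *
print(state()['ft_torque'])"
```

```text
cmd [ 507.34 -154.93   78.98   24.07]
t 41.7 pos [ 506.6 -155.2   79.3] yaw -22.72 zdir [-0.002 -0.001 -1.   ] F [-5.7 -0.7  7.3] op 0.176 q [-1.970e+01  8.000e+00  1.178e+02 -1.000e-01  5.430e+01  3.100e+00]
cmd [ 507.34 -154.93   78.98  -22.93]
t 41.7 pos [ 506.6 -155.2   79.3] yaw -22.72 zdir [-0.002 -0.001 -1.   ] F [-5.7 -0.7  7.3] op 0.176 q [-1.970e+01  8.000e+00  1.178e+02 -1.000e-01  5.430e+01  3.100e+00]
[-0.00972844  0.73154445  1.51493336]
```

apply_moves --commands '[{"offset": [0, 0, 0], "twist": 0}, {"offset": [0, 0, 0], "twist": 0}, {"offset": [0, 0, 0], "twist": 0}, {"offset": [0, 0, 0], "twist": 0}, {"offset": [0, 0, -15], "twist": 0}, {"offset": [0, 0, -45], "twist": 0}, {"offset": [0, 0, -75], "twist": 0}, {"offset": [0, 0, -100], "twist": 0}]' --jaw -0.4

```text
time: 42.7
tool_pos: [508.0, -155.2, 181.6]
tool_rot: [[0.921, -0.39, 0.002], [-0.39, -0.921, -0.001], [0.002, -0.0, -1.0]]
wrist_force: [0.9, 0.1, -0.3]
opening: 0.697
```

apply_moves --commands '[{"offset": [-20, 0, -10], "twist": 0}, {"offset": [-40, 0, -20], "twist": 0}, {"offset": [-60, 0, -30], "twist": 0}, {"offset": [-70, 0, -40], "twist": 0}, {"offset": [-75, 0, -50], "twist": 0}, {"offset": [-75, 0, -55], "twist": 0}, {"offset": [-75, 0, -55], "twist": 0}, {"offset": [-75, 0, -55], "twist": 0}]'

```text
time: 43.7
tool_pos: [438.3, -125.8, 233.5]
tool_rot: [[0.921, -0.39, -0.001], [-0.39, -0.921, 0.0], [-0.001, 0.0, -1.0]]
wrist_force: [-0.6, 0.6, -0.6]
opening: 0.7
```

Run:
```python
from h import *
pose()
cv2.imwrite("pics/w12.png",optics.read_camera("wrist")[:,:,::-1])
a=optics.read_camera("top")[140:265,225:395,::-1]; cv2.imwrite("pics/t1c.png",cv2.resize(a,None,fx=4.6,fy=4.6,interpolation=cv2.INTER_CUBIC))
```

```text
t 43.7 pos [ 438.3 -125.8  233.5] yaw -22.94 zdir [-0.001  0.    -1.   ] F [-0.6  0.6 -0.6] op 0.7 q [-19.1  -9.3 117.2  -0.   72.1   3.8]
```

View pics/w12.png

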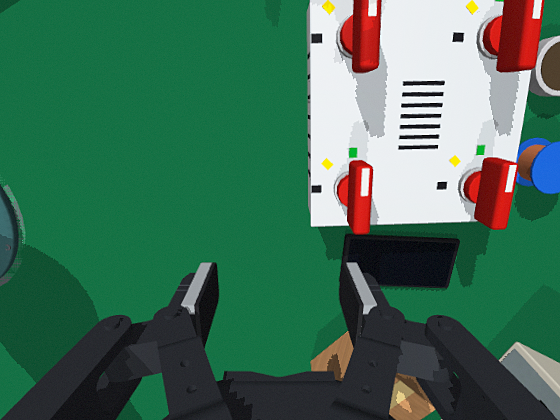

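View pics/t1c.png

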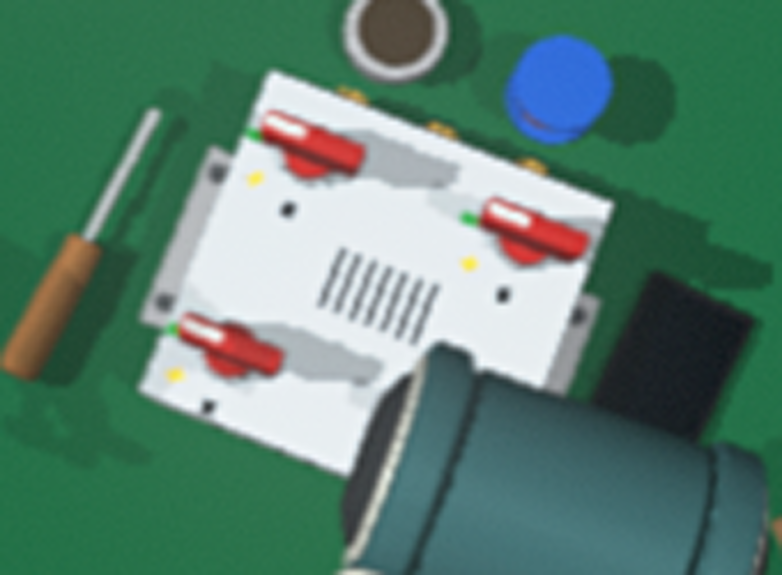

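```bash
python3 -c "
from bench import job
print(job.finish_job())"
```

```text
the job is handed in; nothing more can be done
None
```

All four knobs are tightened home. I handed the job in at about 43.8 s of the 72 s allowed, with the gripper clear of everything.

- **First pass:** I turned A, C, B, then D to half-way. A wrist picture after each turn showed the pointer at its yellow tick. The knobs did not start exactly at zero: I measured about 10° for A, 9° for C and D, and 2–4° for B. I set each grip to the angle I saw.
- **Second pass:** I turned A, C, B, then D to the stop. At the end of each turn the wrist moment was 1.3 to 1.5 N m. That is well above the 0.12 N m friction, so each knob was hard against its stop.
- **Last checks:** The final top picture shows A, B and C at their green ticks. D was hidden behind the arm there, but the last wrist picture shows its bar parallel to the others, pointing at its green tick. The screwdriver, phone, tin and spool look unmoved. I did not look again at the meter and carton as such, but the arm never went near them.
- **Forces:** The wrist force stayed below about 10 N in the readings at the end of each move. No check failed or disagreed.

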